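Get the low paint jar out from among the bottles

ROBOT

A 7-joint arm with a two-finger parallel gripper is mounted at the origin on the work surface. World frame = base frame: x ahead of the robot, y to its left, z up, the work surface at z = 0. Lengths are in mm, angles in degrees, forces in N, time in s.
With the tool pointing down it reaches from about 400 to 900 mm from the base axis. Payload 5.5 kg.
Tool frame: the origin (TCP) lies between the finger pads; the fingertips stand 11 mm ahead of it and the grasp point (between the pads) lies 8 mm behind it; z points along the fingers, y is the line along which they close (so a half turn about z gives the same grasp; the last joint's range is limited). The gripper opens to 92 mm and grips with 3 to 60 N. Pads are 19 mm wide; open, the fingers measure 130 mm over their backs; the gripper's body (75 mm by 190 mm) begins 47 mm behind the grasp point.
Start: joints at [-56.826, 28.699, -24.465, 88.831, 12.651, 65.22, -12.049], TCP at [201.837, 617.868, 237.729] pointing down, gripper open.
Joint ranges: [-164.97, 164.97], [-17.58, 116.51], [-87.97, 89.64], [11.32, 138.91], [-80.73, 260.73], [10.89, 115.49], [-147.41, 147.41]. Speed limits (degrees/s): [147.25, 147.25, 180, 180, 180, 180, 180].

INTERFACE

Orientations are given as a 3x3 rotation matrix whose columns are the frame's x, y, z axes.
In Python, from workcell import manip gives the robot as it stands.
- The arm moves only by the shell command python3 -m creep 'ROWS' [OPENING] [FORCE]. ROWS is JSON, a list of rows, each a list of 2 entries, a list of its own where there are three numbers: the shift along the tool's x, y, z in cm, then the turn about the tool's z in rad. In form: [[[x, y, z], yaw], ...]. A call has 1 to 10 rows; each row shifts and turns the commanded pose from where the row before left it, along the tool's axes as they then stand; what a row does not reach is not made up. A row lasts 1/10 s, in which the tool goes at most 50 mm and 8.59 degrees, less where a joint would pass 70% of its speed; a pose out of reach is approached as far as the arm can. A call with a gripper value outside its range is refused whole. OPENING is the finger opening in cm, from 0 to 9.18, set as the call begins (- or left out, the last holds). The fingers move at their own pace and stop on an object; FORCE is the grip in N (left out, the last holds). Time passes only in rows, so rows that do not move let the fingers close. It gives the time, the measured TCP pose, the force, the opening and the grip force at its end, in the units of the state.
- manip.read_state(): the state, without advancing time (a new reading comes with each control period).
- manip.capture(name): name is "side" or "top"; returns the picture (420x560x3 uint8, red, green, blue); there is no depth.
- manip.camera_params(name): a dict with "fx", "fy", "cx", "cy" (pixels), "cam_to_world" (4x4, takes a point from camera to world coordinates). Camera axes: x right, y up, looking along -z (the intrinsics and any distortion apply to the point x, -y, -z); pixel columns grow to the right and rows downward; lengths in mm; the calibration is good to about 2 mm. A picture is of the moment at which its call begins. camera_params takes no time and is no camera call.
- manip.job_done(): hands the job in; it is judged then, once.
The state is a dict: "time": time; "joint_positions": joint angles; "joint_vel": joint speeds; "joint_torque": joint torques, N m; "tcp_pos": TCP position; "ee_rot": TCP orientation; "force": force on the tool from outside, world axes, zero at the start; "moment": the same for the moment, N m; "opening": finger opening in mm; "gripper_force": force on a finger pad.
Only numpy, scipy, OpenCV 4.12 (cv2) and the standard library are available. Lean on these libraries where they do the work, as an engineer would, in place of code of your own. Each camera call takes 0.05 s, during which the arm holds its last target. There are 200 camera calls.

TASK

The low paint jar stands in the wooden caddy, hemmed in by three taller things: the bottle with the pointed nozzle, the square bottle and the spray can. Take those three out first and stand them all on the round steel tray, then bring the jar out and stand it in the middle of the cork coaster; after that put each of the three back, standing, in the very compartment of the caddy it came from. Set everything down gently, let nothing fall over, and leave the mug, the tumbler and the paintbrush where they are.

Things in the scene. Friction and masses are not known exactly. Their poses are not given: they have to be found in the camera images.
- paint_jar: The wanted thing: low round white plastic paint jar with a full-width grey screw lid. Body 45 mm in diameter up to 44 mm, lid 47 mm in diameter from 44 to 66 mm (its top). Origin at the centre of its underside, z up. About 0.12 kg. Starts in the caddy's back middle compartment; a gripper has room at it only when the tall things are away, and only above the 24 mm walls.
- squeeze_bottle: Tall round white plastic squeeze bottle with a pointed grey nozzle: body 42 mm in diameter, straight up to 118 mm, then shoulder and cone to its point at 155 mm. Origin at the centre of its underside, z up. About 0.17 kg. Starts in one of three caddy compartments: back left, back right or front middle.
- square_bottle: Tall white plastic bottle of square section, 40 mm by 40 mm (x and y along its flat sides), straight up to 122 mm, with a round grey cap 33 mm in diameter on top, 147 mm high in all. Origin at the centre of its underside, z up. About 0.18 kg. Starts in one of the same three compartments, its sides within 0.1 rad of parallel to the caddy's walls.
- spray_can: Tall round aluminium spray can with a nearly full-width flat white cap: 42 mm in diameter up to 128 mm, cap 41 mm in diameter up to 152 mm (its top). Origin at the centre of its underside, z up. About 0.16 kg. Starts in one of the same three compartments.
- caddy: Low wooden caddy, fixed, 133 (x) by 197 mm (y): 2 by 3 square compartments 59 mm inside, 64 mm apart, walls 5 mm thick and 24 mm high, floor at 6 mm. Origin: centre of its underside; x to its back (off from robot), y left. Compartment centres x -32 (front), +32; y -64, 0, +64 mm. Front left holds a tape roll, front right a wooden stamp (fixed, 30 mm high). Each tall thing's home is where it starts.
- tray: Round shallow steel tray, fixed to the table, 228 mm across the rim, rim 12 mm high, flat floor 4 mm above the table, about 206 mm across inside. Origin at the centre of its underside. It lies to the left or the right of the caddy. The three tall things are stood on it for the time being, anywhere wholly inside the rim (centres within 80 mm of its centre).
- coaster: Round cork coaster, fixed to the table, 104 mm in diameter, 5 mm thick. Origin at the centre of its underside. It lies on the other side of the caddy from the tray. The jar goes on its middle.
- mug: Bystander: white ceramic mug, 76 mm in diameter, 90 mm high, handle at its +y. Origin at the centre of its underside. Leave it alone.
- tumbler: Bystander: drinking glass, 68 mm in diameter, 110 mm high. Origin at the centre of its underside. Leave it alone.
- paintbrush: Bystander: thin paintbrush, 175 mm long along its y, 9 mm thick, lying on the table beyond the caddy, as seen from the robot. Origin on the table under the handle, 90 mm from the handle's end. Leave it alone.
There are look-alikes about, which are no part of the job. Of the things that look like the paint_jar, the largest one is meant.

How it is judged:
By the outcome, as a careful person would: the job done as asked, in the order asked, and still so for the second after the job is handed in, with the robot touching nothing.
It also fails if it takes over 136 s, if anything falls off the work surface, if the arm or the gripper's body presses on something with over 40 N, if the wrist force passes 120 N, or if a joint passes its speed limit or range.

## Working session

There is one attempt and no reset: what is moved stays moved. The work goes in short steps, Python scripts to look and compute and a shell command to move; the robot and the scene stay as the last step left them, time stands still between calls to the robot, and variables do not carry over. Pictures are saved under pics/ and viewed, at most 14 in all, crops included, and the job is handed in when it is done.

```bash
ls; mkdir -p pics
cat > h.py <<'E'
import numpy as np, cv2
from workcell import manip
def shot(cam,name):
    im=manip.capture(cam); cv2.imwrite(f'pics/{name}.png',cv2.cvtColor(im,cv2.COLOR_RGB2BGR)); return im
def ray(cam,u,v,z):
    p=manip.camera_params(cam); T=np.array(p['cam_to_world'])
    d=T[:3,:3]@np.array([(u-p['cx'])/p['fx'],-(v-p['cy'])/p['fy'],-1]); o=T[:3,3]
    return (o+d*(z-o[2])/d[2])
def proj(cam,P):
    p=manip.camera_params(cam); T=np.array(p['cam_to_world'])
    c=T[:3,:3].T@(np.array(P,float)-T[:3,3]); return np.array([p['cx']+p['fx']*c[0]/-c[2],p['cy']-p['fy']*c[1]/-c[2]])
E
python3 - <<'E'
from h import *
np.set_printoptions(precision=3,suppress=True)
for c in('side','top'):
    shot(c,c+'0'); p=manip.camera_params(c); print(p)
s=manip.read_state(); print(s['time'],s['tcp_pos'],s['ee_rot'],s['opening'])
E
```

```text
pics
{'fx': 508.01817571395014, 'fy': 508.01817571395014, 'cx': 279.1775474193378, 'cy': 206.98228121773118, 'cam_to_world': array([[   0.986,    0.119,   -0.118,  485.301],
       [  -0.167,    0.765,   -0.622, -660.939],
       [   0.016,    0.633,    0.774,  847.931],
       [   0.   ,    0.   ,    0.   ,    1.   ]])}
{'fx': 401.59098866876184, 'fy': 401.59098866876184, 'cx': 286.12821912638987, 'cy': 213.3859663735069, 'cam_to_world': array([[ -0.018,   0.988,  -0.153, 457.222],
       [ -1.   ,  -0.021,  -0.017,   2.285],
       [ -0.02 ,   0.153,   0.988, 965.754],
       [  0.   ,   0.   ,   0.   ,   1.   ]])}
0.1 [201.756 617.275 236.789] [[-0.951  0.311 -0.001]
 [ 0.311  0.951 -0.002]
 [ 0.    -0.002 -1.   ]] 91.65697528166474
```

View pics/side0.png

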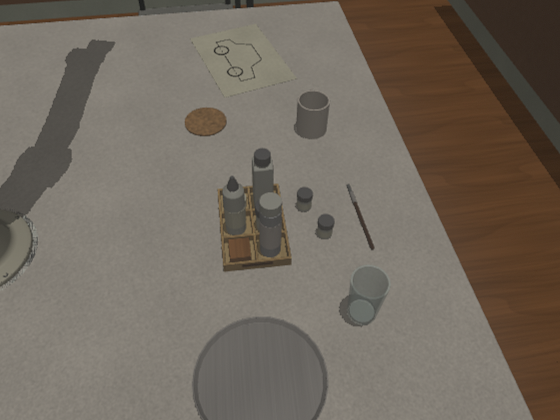

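View pics/top0.png

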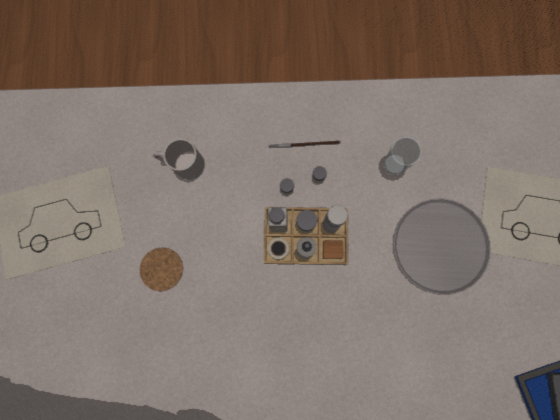

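Candidates for the jar, in the top view: (306,221) in the caddy's back middle, and two small grey-lidded jars at (287,186) and (319,173) on the table. The one at (306,221) is the largest and is where the description puts it. From the pictures, the square bottle is back left (277,217), the spray can back right (337,217), and the squeeze bottle front middle (307,247). The tray is at (441,246) and the coaster at (161,269).

Run:
```python
from h import *
np.set_printoptions(precision=1,suppress=True)
t=cv2.imread('pics/top0.png'); s=cv2.imread('pics/side0.png')
a=cv2.resize(t[160:280,250:360],None,fx=5,fy=5,interpolation=cv2.INTER_CUBIC)[:, :]
b=cv2.resize(s[140:280,200:300],None,fx=4.28,fy=4.28,interpolation=cv2.INTER_CUBIC)[:600]
cv2.imwrite('pics/topc.png',a); cv2.imwrite('pics/sidec.png',b)
hsv=cv2.cvtColor(t,cv2.COLOR_BGR2HSV)
m=((hsv[...,0]>5)&(hsv[...,0]<28)&(hsv[...,1]>70)).astype(np.uint8); m[:100]=0
m=cv2.morphologyEx(m,cv2.MORPH_CLOSE,np.ones((7,7)))
for c in cv2.findContours(m,0,2)[0]:
    if cv2.contourArea(c)>300:
        r=cv2.minAreaRect(c); print(r, 'z5',ray('top',*r[0],5),'z24',ray('top',*r[0],24),[ray('top',*q,24)[:2] for q in cv2.boxPoints(r)])
g=cv2.GaussianBlur(cv2.cvtColor(t,cv2.COLOR_BGR2GRAY),(5,5),1)
c=cv2.HoughCircles(g,cv2.HOUGH_GRADIENT,1,100,param1=80,param2=30,minRadius=40,maxRadius=56); print(c)
for q in c[0]: print(ray('top',q[0],q[1],12))
```

```text
((161.0, 269.0), (42.0, 42.0), 90.0) z5 [478.7 319.9   5. ] z24 [478.2 313.6  24. ] [array([528.3, 364.9]), array([526.3, 265.3]), array([429.1, 263.2]), array([430.8, 361.3])]
((305.5, 235.0), (56.0, 83.0), 90.0) z5 [553.  -26.6   5. ] z24 [551.1 -26.   24. ] [array([620. ,  71.1]), array([ 615.7, -126. ]), array([ 483.9, -120.6]), array([487.6,  72.4])]
[[[439.5 247.5  44.9]]]
[ 516.3 -340.8   12. ]
```

View pics/topc.png

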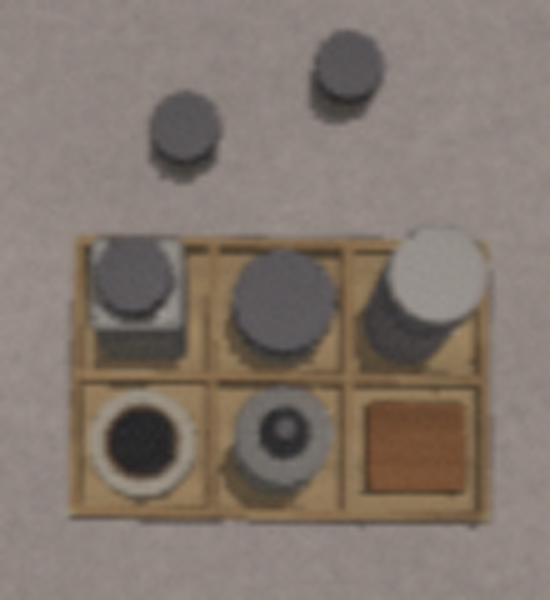

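View pics/sidec.png

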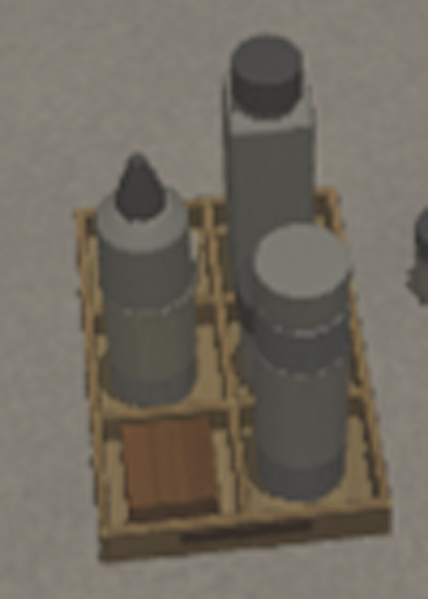

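The crops confirm it. The big lid at crop (284,303), which is top (306,220), is the caddy jar, and the two table jars are clearly smaller. The square cap is at crop (133,276), the can cap at (438,275), the nozzle tip at (287,428), and the caddy corners at (76,237), (490,241), (490,522) and (70,516).

Run:
```python
from h import *
np.set_printoptions(precision=1,suppress=True)
T=lambda u,v,z: ray('top',250+u/5-.4,160+v/5-.4,z)[:2]
S=lambda u,v,z: ray('side',200+u/4.28-.4,140+v/4.28-.4,z)[:2]
C=np.array([T(76,237,24),T(490,241,24),T(490,522,24),T(70,516,24)]); o=C.mean(0)
ax=(C[0]+C[1]-C[2]-C[3]); yaw1=np.arctan2(ax[1],ax[0]); ay=C[0]+C[3]-C[1]-C[2]; yaw2=np.arctan2(-ay[0],ay[1])
print(C,o,yaw1,yaw2); y=yaw2; R=np.array([[np.cos(y),-np.sin(y)],[np.sin(y),np.cos(y)]])
print('comps BL,BM,BR,FM',[o+R@np.array(c) for c in((32,64),(32,0),(32,-64),(-32,0))])
CS=np.array([S(80,210,24),S(335,190,24),S(390,505,24),S(98,540,24)]);print('side caddy',CS,CS.mean(0))
print('sq',T(133,276,153),S(267,58,153)); q=np.array([T(92,240,128),T(184,240,128),T(184,329,128),T(92,325,128)]);print(q,q.mean(0))
print('can',T(438,275,158),S(302,261,158)); print('sqz',T(287,428,161),S(137,155,161),T(283,437,124)); print('jar',T(284,303,72))
t=cv2.imread('pics/side0.png')
print('tray side',ray('side',261,380,12),'top ',ray('top',441,246,12),'coaster side',ray('side',206,121.5,5))
print('mug',ray('top',181,155,90),'tumbler',ray('top',405,152,110),'small',ray('top',287,185,45),ray('top',319,173,45))
```

```text
[[ 620.    69.1]
 [ 613.8 -127.4]
 [ 481.6 -121.9]
 [ 488.1   73.3]] [550.9 -26.7] -0.03661967291157688 -0.032406651419237445
comps BL,BM,BR,FM [array([584.9,  36.2]), array([582.8, -27.7]), array([580.8, -91.7]), array([518.9, -25.7])]
side caddy [[ 490.1   71.4]
 [ 619.1   65.1]
 [ 612.1 -127.4]
 [ 479.9 -125.3]] [550.3 -29.1]
sq [581.   36.8] [581.1  35. ]
[[600.6  55. ]
 [599.7  16. ]
 [561.8  16.7]
 [564.3  55.4]] [581.6  35.8]
can [578.  -87.3] [577.3 -89.8]
sqz [516.9 -24.3] [516.3 -22.8] [515.9 -23.8]
jar [579.6 -27.4]
tray side [ 521.1 -350.9   12. ] top  [ 519.8 -344.5   12. ] coaster side [480.6 313.7   5. ]
mug [732.5 253.7  90. ] tumbler [ 720.9 -246.4  110. ] small [667.6  15.   45. ] [694.7 -60.9  45. ]
```

```bash
cat >> h.py <<'E'
def d(*targets,yaw=-0.034):
    s=manip.read_state(); R=np.array(s['ee_rot']); p=np.array(s['tcp_pos'])
    a=np.arctan2(-R[0,1],R[1,1]); print('t',round(s['time'],1),'p',p.round(1),'F',np.round(s['force'],1),'op',round(s['opening'],1),'gf',round(s['gripper_force'],1),'turn',round(-(yaw-a),3))
    for t in targets:
        print('  to',t,'cm',(R.T@(np.array(t,float)-p)/10).round(2)); p=np.array(t,float)
E
python3 -m creep '[[[0,0,0],-0.14],[[0,0,0],-0.14]]' 7.0 25
python3 -c "
from h import *
d((578,-89,237),(578,-89,114),(578,-89,214),(582,-347,214),(582,-347,112))"
```

```text
time: 0.3
tcp_pos: [201.7, 617.5, 237.2]
ee_rot: [[-1.0, 0.03, -0.0], [0.03, 1.0, -0.001], [0.0, -0.001, -1.0]]
force: [-0.0, -0.7, -0.3]
opening: 80.2
gripper_force: 0.0
t 0.3 p [201.7 617.5 237.2] F [-0.  -0.7 -0.3] op 80.2 gf 0.0 turn 0.004
  to (578, -89, 237) cm [-39.73 -69.49   0.08]
  to (578, -89, 114) cm [-0.00e+00  1.00e-02  1.23e+01]
  to (578, -89, 214) cm [  0.    -0.01 -10.  ]
  to (582, -347, 214) cm [ -1.17 -25.78   0.03]
  to (582, -347, 112) cm [-0.00e+00  1.00e-02  1.02e+01]
```

```bash
python3 -m creep '[[[-1.9,-3.4,0],0],[[-1.9,-3.4,0],0],[[-1.9,-3.4,0],0],[[-1.9,-3.4,0],0],[[-1.9,-3.4,0],0],[[-1.9,-3.4,0],0],[[-1.9,-3.4,0],0],[[-1.9,-3.4,0],0],[[-1.9,-3.4,0],0],[[-1.9,-3.4,0],0]]' | head -2
python3 -m creep '[[[-1.9,-3.4,0],0],[[-1.9,-3.4,0],0],[[-1.9,-3.4,0],0],[[-1.9,-3.4,0],0],[[-1.9,-3.4,0],0],[[-1.9,-3.4,0],0],[[-1.9,-3.4,0],0],[[-1.9,-3.4,0],0],[[-1.9,-3.4,0],0],[[0,0,0],0]]' | head -2
python3 -c "
from h import *
d((578,-89,237),(578,-89,114),(578,-89,214),(582,-347,214),(582,-347,112))"
```

```text
time: 1.3
tcp_pos: [379.9, 269.6, 237.5]
time: 2.3
tcp_pos: [540.8, -47.3, 237.3]
t 2.3 p [540.8 -47.3 237.3] F [-0.3 -0.4 -1.2] op 69.7 gf 0.0 turn -0.01
  to (578, -89, 237) cm [-3.9  -4.    0.04]
  to (578, -89, 114) cm [1.00e-02 4.00e-02 1.23e+01]
  to (578, -89, 214) cm [ -0.01  -0.03 -10.  ]
  to (582, -347, 214) cm [ -1.54 -25.76   0.08]
  to (582, -347, 112) cm [1.00e-02 3.00e-02 1.02e+01]
```

```bash
python3 -m creep '[[[-1.95,-2,0],0],[[-1.95,-2,0],0],[[0,0,2],0],[[0,0,2],0],[[0,0,0],0],[[0,0,0],0]]' >/dev/null
python3 - <<'E'
from h import *
d((578,-89,114))
im=shot('side','s1'); 
a=cv2.imread('pics/s1.png')[100:320,160:360]; b=shot('top','t1'); b=cv2.imread('pics/t1.png')[160:380,230:380]
cv2.imwrite('pics/c1.png',np.hstack([cv2.resize(a,None,fx=2.2,fy=2.2),cv2.resize(b,None,fx=2.2,fy=2.2)])[:, :800])
print(proj('side',(578,-89,158)),proj('side',(577.6,-89,170)))
E
```

```text
t 2.9 p [576.5 -81.4 197.4] F [-0.4  1.1  0.4] op 70.0 gf 0.0 turn -0.001
  to (578, -89, 114) cm [-0.19 -0.76  8.34]
[270.45885623 200.20998585] [270.25503292 195.83832397]
```

View pics/c1.png

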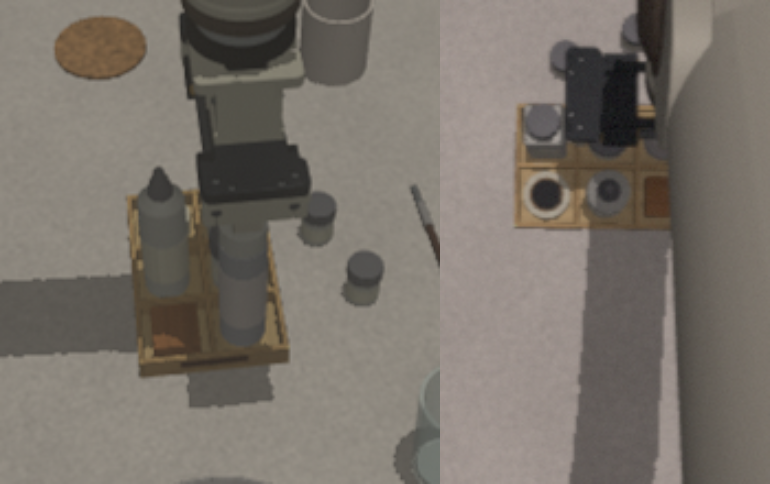

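The side crop shows the gripper over the spray can, with its plate centred near side pixel (270,185), which fits the projected can top (270,200). I'll shift by the remaining 8 mm and go down.

```bash
python3 -m creep '[[[-0.2,-0.8,0],0],[[0,0,0],0],[[0,0,0.8],0],[[0,0,1.5],0],[[0,0,2],0],[[0,0,2],0],[[0,0,1.5],0],[[0,0,0.5],0],[[0,0,0],0],[[0,0,0],0]]' >/dev/null
python3 -c "
from h import *
d((578,-89,114))"
```

```text
t 4.0 p [579.2 -90.1 115.1] F [-0.   0.2  0.4] op 70.2 gf 0.0 turn -0.002
  to (578, -89, 114) cm [0.13 0.1  0.11]
```

Close with 25 N and lift.

```bash
python3 -m creep '[[[0,0,0],0],[[0,0,0],0],[[0,0,0],0],[[0,0,0],0],[[0,0,0],0],[[0,0,0],0],[[0,0,0],0],[[0,0,0],0]]' 3.0 25 >/dev/null
python3 -c "
from h import *
d()"
python3 -m creep '[[[0,0,-0.5],0],[[0,0,-1],0],[[0,0,-1.5],0],[[0,0,-1.5],0],[[0,0,-1.5],0],[[0,0,-0.5],0],[[0,0,0],0]]' >/dev/null
python3 -c "
from h import *
d((582,-347,180),(582,-347,112))"
```

```text
t 4.8 p [579.1 -90.  115. ] F [-0.5  0.9  2.5] op 41.8 gf 24.9 turn -0.002
t 5.5 p [579.7 -90.2 181.4] F [ 0.4 -0.2 -1.1] op 41.4 gf 24.9 turn -0.002
  to (582, -347, 180) cm [ -1.15 -25.66   0.15]
  to (582, -347, 112) cm [0.02 0.   6.8 ]
```

```bash
python3 -m creep '[[[0,-1,0],0],[[0,-2,0],0],[[-0.3,-3,0],0],[[-0.3,-3.5,0],0],[[-0.3,-3.5,0],0],[[-0.3,-3.5,0],0],[[0,-3.5,0],0],[[0,-3,0],0],[[0,-2,0],0],[[0,-0.7,0],0]]' >/dev/null
python3 -m creep '[[[0,0,0],0],[[0,0,0],0]]' >/dev/null
python3 -c "
from h import *
d((582,-347,180),(582,-347,113))"
```

```text
t 6.7 p [ 582.1 -345.1  179.3] F [-0.6  0.4 -1. ] op 41.0 gf 24.9 turn 0.0
  to (582, -347, 180) cm [ 0.   -0.19 -0.07]
  to (582, -347, 113) cm [-0.   -0.01  6.7 ]
```

```bash
python3 -m creep '[[[0,-0.2,1],0],[[0,0,1.5],0],[[0,0,1.5],0],[[0,0,1],0],[[0,0,0.5],0],[[0,0,0.3],0],[[0,0,0.2],0],[[0,0,0.2],0],[[0,0,0],0],[[0,0,0],0]]' >/dev/null
python3 -c "
from h import *
d((582,-347,113))"
python3 -m creep '[[[0,0,0.1],0],[[0,0,0.1],0],[[0,0,0.1],0],[[0,0,0],0]]' >/dev/null
python3 -c "
from h import *
d((582,-347,113))"
```

```text
t 7.7 p [ 581.7 -349.5  118.1] F [-0.7 -0.2 -1.4] op 41.5 gf 24.9 turn -0.002
  to (582, -347, 113) cm [-0.02  0.25  0.51]
t 8.1 p [ 581.3 -349.2  114.5] F [ 0.8  0.1 -2.2] op 41.6 gf 24.9 turn -0.002
  to (582, -347, 113) cm [-0.06  0.22  0.15]
```

```bash
python3 -m creep '[[[0,0,0.08],0],[[0,0,0.07],0],[[0,0,0],0]]' >/dev/null
python3 -c "
from h import *
d()"
python3 -m creep '[[[0,0,0.05],0],[[0,0,0.05],0],[[0,0,0],0]]' >/dev/null
python3 -c "
from h import *
d()"
```

```text
t 8.4 p [ 581.6 -349.4  113.2] F [-1.  -0.2 -1.2] op 41.8 gf 24.9 turn -0.002
t 8.7 p [ 582.  -349.4  113. ] F [-0.5  0.7  5.2] op 41.9 gf 24.9 turn -0.002
```

```bash
python3 -m creep '[[[0,0,0],0],[[0,0,0],0],[[0,0,0],0],[[0,0,0],0],[[0,0,-1],0],[[0,0,-2],0],[[0,0,-2],0],[[0,0,-2],0],[[0,0,-0.7],0],[[0,0,0],0]]' 7.0 >/dev/null
python3 -c "
from h import *
d((516.5,-24,190))"
```

```text
t 9.7 p [ 582.4 -349.9  191. ] F [ 0.4 -0.4 -0.3] op 69.9 gf 0.0 turn -0.002
  to (516.5, -24, 190) cm [7.750e+00 3.233e+01 3.000e-02]
```

```bash
python3 -m creep '[[[0.2,1,0],0],[[0.5,2.5,0],0],[[0.85,3.5,0],0],[[1,4,0],0],[[1,4,0],0],[[1,4,0],0],[[1,4,0],0],[[1,4,0],0],[[0.8,3,0],0],[[0.4,2,0],0]]' >/dev/null
python3 -m creep '[[[0,0.3,0],0],[[0,0,0],0],[[0,0,0],0]]' >/dev/null
python3 - <<'E'
from h import *
d((516.5,-24,190),(516.5,-24,110))
shot('side','s2');shot('top','t2')
a=cv2.imread('pics/s2.png')[100:420,180:360];b=cv2.imread('pics/t2.png')[160:320,250:500]
a=cv2.resize(a,None,fx=1.8,fy=1.8);b=cv2.resize(b,None,fx=1.8,fy=1.8)
o=np.zeros((576,780,3),np.uint8);o[:,:324]=a[:576,:324];o[:288,324:774]=b[:288];cv2.imwrite('pics/c2.png',o)
E
```

```text
t 11.0 p [515.4 -25.1 188.7] F [-0.6 -1.4  0.7] op 70.1 gf 0.0 turn -0.003
  to (516.5, -24, 190) cm [-0.11  0.12 -0.13]
  to (516.5, -24, 110) cm [-0.01  0.01  8.  ]
```

View pics/c2.png

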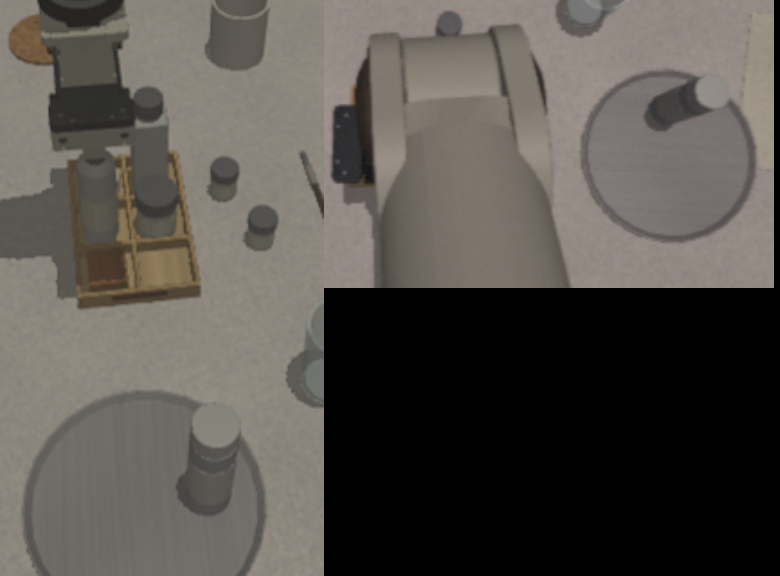

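The spray can stands upright inside the tray (side about (297,360)), and the gripper is over the squeeze bottle. Now going down to grasp the bottle.

```bash
python3 -m creep '[[[-0.1,0.1,1],0],[[0,0,1.5],0],[[0,0,2],0],[[0,0,1.8],0],[[0,0,0.8],0],[[0,0,0.4],0],[[0,0,0.3],0],[[0,0,0],0],[[0,0,0],0]]' >/dev/null
python3 -c "
from h import *
d((516.5,-24,111))"
python3 -m creep '[[[0,0,0],0],[[0,0,0],0],[[0,0,0],0],[[0,0,0],0],[[0,0,0],0],[[0,0,0],0],[[0,0,0],0]]' 3.0 25 >/dev/null
python3 -c "
from h import *
d()"
```

```text
t 12.0 p [517.2 -22.8 111.8] F [-0.3 -0.7  0.3] op 69.8 gf 0.0 turn -0.002
  to (516.5, -24, 111) cm [ 0.06 -0.12  0.08]
t 12.7 p [516.8 -22.9 111.3] F [ 0.6 -0.2  2.2] op 41.2 gf 25.0 turn -0.002
```

```bash
python3 -m creep '[[[0,0,-0.5],0],[[0,0,-1],0],[[0,0,-1.5],0],[[0,0,-1.5],0],[[0,0,-1.5],0],[[0,0,-1],0],[[0,-0.5,0],0],[[0,-1.5,0],0],[[0,-2.5,0],0],[[0,-3.5,0],0]]' >/dev/null
python3 -m creep '[[[0,-3.5,0],0],[[-0.2,-3.5,0],0],[[-0.3,-3.5,0],0],[[-0.3,-3.5,0],0],[[-0.3,-3.5,0],0],[[0,-3,0],0],[[0,-2,0],0],[[0,-1.2,0],0],[[0,0,0],0],[[0,0,0],0]]' >/dev/null
python3 -c "
from h import *
d((520,-347,180),(520,-347,109.5))"
```

```text
t 14.7 p [ 516.2 -338.7  180.6] F [-0.5  0.5 -1.3] op 41.3 gf 25.0 turn -0.001
  to (520, -347, 180) cm [-0.4  -0.82  0.06]
  to (520, -347, 109.5) cm [-0.01 -0.01  7.05]
```

```bash
python3 -m creep '[[[-0.3,-0.7,0.5],0],[[0,0,1.5],0],[[0,0,1.5],0],[[0,0,1.5],0],[[0,0,0.8],0],[[0,0,0.5],0],[[0,0,0.2],0],[[0,0,0.1],0],[[0,0,0],0],[[0,0,0],0]]' >/dev/null
python3 -c "
from h import *
d((520,-347,109.5))"
python3 -m creep '[[[0,0,0.1],0],[[0,0,0.1],0],[[0,0,0],0]]' >/dev/null
python3 -c "
from h import *
d((520,-347,109.5))"
```

```text
t 15.7 p [ 519.4 -347.4  115.8] F [ 0.4 -0.3 -0.6] op 40.9 gf 25.0 turn -0.002
  to (520, -347, 109.5) cm [-0.06  0.04  0.63]
t 16.0 p [ 518.9 -347.   113.1] F [-1.2 -0.7 -2.1] op 41.4 gf 25.0 turn -0.002
  to (520, -347, 109.5) cm [-0.11  0.01  0.36]
```

```bash
python3 -m creep '[[[0,0,0.1],0],[[0,0,0.1],0],[[0,0,0.05],0],[[0,0,0.05],0],[[0,0,0],0]]' >/dev/null
python3 -c "
from h import *
d((520,-347,109.5))"
python3 -m creep '[[[0,0,0.05],0],[[0,0,0.05],0],[[0,0,0],0]]' >/dev/null
python3 -c "
from h import *
d()"
```

```text
t 16.5 p [ 519.  -347.   110.1] F [ 0.1  0.4 -2.4] op 41.2 gf 25.0 turn -0.002
  to (520, -347, 109.5) cm [-0.1   0.01  0.06]
t 16.8 p [ 519.2 -347.1  109.4] F [0.3 0.1 0.4] op 41.6 gf 25.0 turn -0.002
```

```bash
python3 -m creep '[[[0,0,0.05],0],[[0,0,0],0]]' >/dev/null
python3 -c "
from h import *
d()"
python3 -m creep '[[[0,0,0],0],[[0,0,0],0],[[0,0,0],0],[[0,0,0],0],[[0,0,-1],0],[[0,0,-2],0],[[0,0,-2],0],[[0,0,-2],0],[[0,0,-1],0],[[0,0,0],0]]' 7.0 >/dev/null
python3 -c "
from h import *
d((581.5,36,190))"
```

```text
t 17.0 p [ 519.4 -347.2  109.4] F [-0.8  0.3  3.6] op 41.5 gf 25.0 turn -0.002
t 18.0 p [ 520.1 -347.8  190.9] F [ 0.7 -0.7 -0.5] op 70.1 gf 0.0 turn -0.002
  to (581.5, 36, 190) cm [-4.760e+00  3.858e+01  3.000e-02]
```

```bash
python3 -m creep '[[[0,1,0],0],[[-0.2,2.5,0],0],[[-0.5,3.5,0],0],[[-0.5,4,0],0],[[-0.5,4,0],0],[[-0.6,4,0],0],[[-0.6,4,0],0],[[-0.6,4,0],0],[[-0.6,4,0],0],[[-0.5,3.5,0],0]]' >/dev/null
python3 -m creep '[[[-0.2,2.5,0],0],[[0,1.3,0],0],[[0,0,0],0],[[0,0,0],0]]' >/dev/null
python3 -c "
from h import *
d((581.5,36,190),(581.5,36,110))"
```

```text
t 19.4 p [580.   32.6 188. ] F [ 0.3 -1.1  0. ] op 70.0 gf 0.0 turn -0.003
  to (581.5, 36, 190) cm [-0.13  0.35 -0.2 ]
  to (581.5, 36, 110) cm [-0.01  0.01  8.  ]
```

```bash
python3 -m creep '[[[-0.1,0.35,0.5],0],[[0,0,1.5],0],[[0,0,2],0],[[0,0,1.8],0],[[0,0,1],0],[[0,0,0.5],0],[[0,0,0.3],0],[[0,0,0],0],[[0,0,0],0]]' >/dev/null
python3 -c "
from h import *
d((581.5,36,111))"
python3 -m creep '[[[0,0,0],0],[[0,0,0],0],[[0,0,0],0],[[0,0,0],0],[[0,0,0],0],[[0,0,0],0],[[0,0,0],0]]' 3.0 25 >/dev/null
python3 -c "
from h import *
d()"
```

```text
t 20.3 p [582.4  37.5 113.3] F [-0.1 -0.3 -0. ] op 70.2 gf 0.0 turn -0.002
  to (581.5, 36, 111) cm [ 0.08 -0.15  0.23]
t 21.0 p [581.9  37.4 112.8] F [0.6 0.5 1.3] op 40.0 gf 24.9 turn -0.002
```

```bash
python3 -m creep '[[[0,0,-0.5],0],[[0,0,-1],0],[[0,0,-2],0],[[0,0,-2],0],[[0,0,-2],0],[[0,0,-2],0],[[0,0,-0.7],0],[[0,0,0],0]]' >/dev/null
python3 -c "
from h import *
d((458,-200,213),(458,-347,213))"
```

```text
t 21.8 p [582.6  37.5 216.1] F [ 1.   0.4 -2.4] op 39.8 gf 24.9 turn -0.002
  to (458, -200, 213) cm [ 11.6  -24.18   0.28]
  to (458, -347, 213) cm [ -0.53 -14.69  -0.  ]
```

```bash
python3 -m creep '[[[0.3,-1,0],0],[[0.8,-2,0],0],[[1.4,-2.8,0],0],[[1.6,-3,0],0],[[1.6,-3,0],0],[[1.6,-3,0],0],[[1.6,-3,0],0],[[1.5,-3,0],0],[[1.2,-3,0],0],[[0,-3,0],0]]' >/dev/null
python3 -m creep '[[[0,-3,0],0],[[0,-3,0],0],[[-0.2,-2.5,0],0],[[-0.2,-1.8,0],0],[[0,-1,0],0],[[0,-0.5,0],0],[[0,0,0],0],[[0,0,0],0]]' >/dev/null
python3 -c "
from h import *
d((458,-347,213),(458,-347,111))"
```

```text
t 23.6 p [ 456.3 -343.   214.5] F [-0.1 -0.7 -2.2] op 39.9 gf 24.9 turn -0.0
  to (458, -347, 213) cm [-0.18 -0.4   0.15]
  to (458, -347, 111) cm [-0.00e+00 -1.00e-02  1.02e+01]
```

```bash
python3 -m creep '[[[-0.15,-0.3,1],0],[[0,0,2],0],[[0,0,2],0],[[0,0,2],0],[[0,0,1.5],0],[[0,0,0.7],0],[[0,0,0.4],0],[[0,0,0.2],0],[[0,0,0],0],[[0,0,0],0]]' >/dev/null
python3 -c "
from h import *
d((458,-347,111))"
```

```text
t 24.6 p [ 457.9 -347.8  117.4] F [-0.8  0.2 -2.3] op 39.9 gf 24.9 turn -0.002
  to (458, -347, 111) cm [-0.    0.08  0.64]
```

```bash
python3 -m creep '[[[0,0,0.15],0],[[0,0,0.15],0],[[0,0,0.1],0],[[0,0,0.05],0],[[0,0,0.05],0],[[0,0,0],0],[[0,0,0],0]]' >/dev/null
python3 -c "
from h import *
d()"
python3 -m creep '[[[0,0,0.05],0],[[0,0,0.05],0],[[0,0,0],0]]' >/dev/null
python3 -c "
from h import *
d()"
```

```text
t 25.3 p [ 457.5 -347.4  111.7] F [ 0.7 -0.6 -2.1] op 39.9 gf 24.9 turn -0.002
t 25.6 p [ 457.6 -347.5  110.9] F [-0.3  0.4 -1.7] op 39.6 gf 24.9 turn -0.002
```

```bash
python3 -m creep '[[[0,0,0.05],0],[[0,0,0.03],0],[[0,0,0],0]]' >/dev/null
python3 -c "
from h import *
d()"
python3 -m creep '[[[0,0,0.04],0],[[0,0,0.04],0],[[0,0,0],0]]' >/dev/null
python3 -c "
from h import *
d()"
```

```text
t 25.9 p [ 457.8 -347.6  110.8] F [-1.4  0.7  6.1] op 40.0 gf 24.9 turn -0.002
t 26.2 p [ 457.9 -347.7  110.8] F [-2.4  1.9 10.3] op 39.5 gf 25.0 turn -0.002
```

```bash
python3 -m creep '[[[0,0,-0.1],0],[[0,0,0],0],[[0,0,0],0],[[0,0,0],0],[[0,0,-1],0],[[0,0,-2],0],[[0,0,-2],0],[[0,0,-2],0],[[0,0,-1],0],[[0,0,0],0]]' 7.4 >/dev/null
python3 -c "
from h import *
d((580,-27.5,190))"
```

```text
t 27.2 p [ 458.5 -348.1  192.1] F [ 0.1  0.2 -0.7] op 74.0 gf 0.0 turn -0.002
  to (580, -27.5, 190) cm [-10.99  32.48   0.18]
```

```bash
python3 -m creep '[[[-0.3,1,0],0],[[-0.8,2.5,0],0],[[-1.2,3.5,0],0],[[-1.4,4,0],0],[[-1.4,4,0],0],[[-1.4,4,0],0],[[-1.4,4,0],0],[[-1.3,4,0],0],[[-1,3,0],0],[[-0.6,1.7,0],0]]' >/dev/null
python3 -m creep '[[[-0.2,0.8,0],0],[[0,0,1],0],[[0,0,2],0],[[0,0,2],0],[[0,0,1],0],[[0,0,0],0],[[0,0,0],0]]' >/dev/null
python3 - <<'E'
from h import *
d((580,-27.5,130),(580,-27.5,52))
shot('side','s3');a=cv2.imread('pics/s3.png')[110:420,160:360]
cv2.imwrite('pics/c3.png',cv2.resize(a,None,fx=1.9,fy=1.9))
E
```

```text
t 28.9 p [578.9 -27.4 130. ] F [-0.3  0.6 -0.3] op 73.9 gf 0.0 turn -0.003
  to (580, -27.5, 130) cm [-0.11 -0.01  0.  ]
  to (580, -27.5, 52) cm [-0.   0.   7.8]
```

View pics/c3.png

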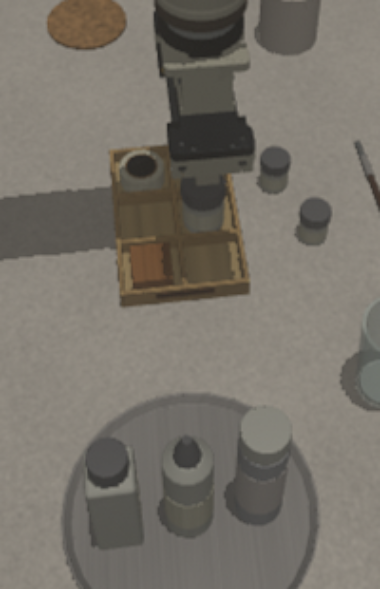

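All three tall things stand on the tray (side about (215,375), (259,370), (297,357)). The jar sits under the gripper at about (267,212). Down onto its lid.

```bash
python3 -m creep '[[[-0.1,0,1],0],[[0,0,1.8],0],[[0,0,2],0],[[0,0,1.5],0],[[0,0,0.8],0],[[0,0,0.4],0],[[0,0,0.2],0],[[0,0,0],0],[[0,0,0],0]]' >/dev/null
python3 -c "
from h import *
d((580,-27.5,52))"
python3 -m creep '[[[0,0,0],0],[[0,0,0],0],[[0,0,0],0],[[0,0,0],0],[[0,0,0],0],[[0,0,0],0],[[0,0,0],0]]' 3.5 25 >/dev/null
python3 -c "
from h import *
d()"
```

```text
t 29.9 p [580.6 -26.6  53.8] F [-0.3  0.5 -1.7] op 74.1 gf 0.0 turn -0.002
  to (580, -27.5, 52) cm [ 0.06 -0.09  0.18]
t 30.6 p [580.1 -26.6  53.2] F [ 0.2 -0.6  1.5] op 46.7 gf 25.0 turn -0.002
```

```bash
python3 -m creep '[[[0,0,-0.5],0],[[0,0,-1.5],0],[[0,0,-2],0],[[0,0,-2],0],[[0,0,-1.5],0],[[0,0,-0.5],0],[[0,0,0],0]]' >/dev/null
python3 -c "
from h import *
d((480,317,130))"
```

```text
t 31.2 p [580.6 -26.6 134.2] F [ 0.   1.5 -1.2] op 46.6 gf 25.0 turn -0.002
  to (480, 317, 130) cm [11.29 33.97  0.4 ]
```

```bash
python3 -m creep '[[[0.3,1,0],0],[[0.8,2.2,0],0],[[1,3,0],0],[[1,3,0],0],[[1,3,0],0],[[1,3,0],0],[[1,3,0],0],[[1,3,0],0],[[1,3,0],0],[[1,3,0],0]]' >/dev/null
python3 -m creep '[[[1,3,0],0],[[0.7,2,0],0],[[0.3,1.2,0],0],[[0,0.5,0],0],[[0,0,0],0],[[0,0,0],0]]' >/dev/null
python3 - <<'E'
from h import *
d((480,317,52.5))
for cam in('top','side'):
    t=cv2.cvtColor(shot(cam,cam+'4'),cv2.COLOR_RGB2HSV)
    m=((t[...,0]>5)&(t[...,0]<20)&(t[...,1]>80)).astype(np.uint8)*255; m[:100]=0
    for c in cv2.findContours(m,0,2)[0]:
        if cv2.contourArea(c)>300: (u,v),r,_=cv2.minAreaRect(c); print(cam,u,v,r,ray(cam,u,v,5))
    u,v=proj(cam,(480,317,60)).astype(int); print(u,v)
a=cv2.imread('pics/top4.png')[180:360,60:260];b=cv2.imread('pics/side4.png')[30:210,120:300]
cv2.imwrite('pics/c4.png',np.hstack([cv2.resize(a,None,fx=2,fy=2),cv2.resize(b,None,fx=2,fy=2)]))
E
```

```text
t 32.9 p [481.8 314.6 132.7] F [-0.8 -0.6 -1.5] op 46.5 gf 25.0 turn -0.004
  to (480, 317, 52.5) cm [0.19 0.25 8.02]
top 305.5 235.0 (56.0, 83.0) [553.00258094 -26.55160212   5.        ]
154 267
side 253.51229858398438 226.63525390625 (81.9348373413086, 67.72073364257812) [552.61008841 -27.50540476   5.        ]
side 205.0 121.5 (27.0, 40.0) [478.18104843 314.08277244   5.        ]
side 522.69873046875 235.81590270996094 (362.6635437011719, 135.88226318359375) [1099.02442314 -137.19156485    5.        ]
203 103
```

View pics/c4.png

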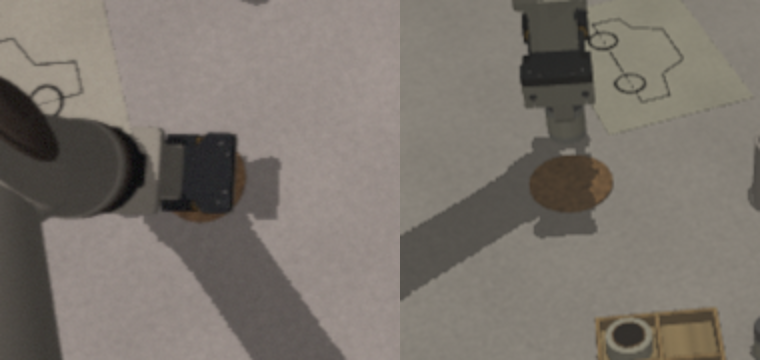

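The jar hangs over the coaster, which is at top (161,269) and side (205,121). Both views put its centre within a few mm of (479,317). Lower it.

```bash
python3 -m creep '[[[0.2,0.25,1],0],[[0,0,1.8],0],[[0,0,2],0],[[0,0,1.4],0],[[0,0,0.6],0],[[0,0,0.3],0],[[0,0,0.2],0],[[0,0,0],0],[[0,0,0],0]]' >/dev/null
python3 -c "
from h import *
d((479.5,317,52.5))"
```

```text
t 33.9 p [479.8 319.1  60.8] F [ 0.3 -0.2 -1.8] op 46.5 gf 25.0 turn -0.002
  to (479.5, 317, 52.5) cm [ 0.02 -0.21  0.83]
```

```bash
python3 -m creep '[[[0,-0.2,0.15],0],[[0,0,0.15],0],[[0,0,0.15],0],[[0,0,0.1],0],[[0,0,0.05],0],[[0,0,0.05],0],[[0,0,0],0],[[0,0,0],0]]' >/dev/null
python3 -c "
from h import *
d((479.5,317,52.5))"
python3 -m creep '[[[0,0,0.05],0],[[0,0,0.05],0],[[0,0,0],0]]' >/dev/null
python3 -c "
from h import *
d((479.5,317,52.5))"
```

```text
t 34.6 p [479.2 316.8  53.6] F [-0.2  1.  -2.3] op 46.3 gf 25.0 turn -0.002
  to (479.5, 317, 52.5) cm [-0.03  0.02  0.11]
t 35.0 p [479.2 316.7  52.5] F [-0.6 -0.3 -1. ] op 46.6 gf 25.0 turn -0.002
  to (479.5, 317, 52.5) cm [-0.03  0.03  0.  ]
```

```bash
python3 -m creep '[[[0,0,0.05],0],[[0,0,0.03],0],[[0,0,0],0]]' >/dev/null
python3 -c "
from h import *
d((479.5,317,52.5))"
python3 -m creep '[[[0,0,0.04],0],[[0,0,0],0]]' >/dev/null
python3 -c "
from h import *
d((479.5,317,52.5))"
```

```text
t 35.2 p [479.4 316.8  52.2] F [-1.1 -0.5  3.8] op 46.3 gf 25.0 turn -0.002
  to (479.5, 317, 52.5) cm [-0.01  0.02 -0.03]
t 35.5 p [479.5 316.8  52.2] F [-1.7 -2.3  6.7] op 46.5 gf 25.0 turn -0.002
  to (479.5, 317, 52.5) cm [-0.    0.02 -0.03]
```

```bash
python3 -m creep '[[[0,0,0],0],[[0,0,0],0],[[0,0,0],0],[[0,0,0],0],[[0,0,-1],0],[[0,0,-2.5],0],[[0,0,-3.5],0],[[0,0,-3.5],0],[[0,0,-3],0],[[0,0,-1],0]]' 7.4 >/dev/null
python3 -c "
from h import *
d((458,-347.5,195))
shot('side','s5'); shot('top','t5')
a=cv2.imread('pics/top4.png')"
```

```text
t 36.5 p [481.  318.2 200.8] F [ 0.   0.7 -1.2] op 74.2 gf 0.0 turn -0.002
  to (458, -347.5, 195) cm [ -0.08 -66.61   0.32]
```

```bash
python3 -m creep '[[[0,-1.5,0],0],[[0,-3,0],0],[[0,-4,0],0],[[0,-4,0],0],[[0,-4,0],0],[[0,-4,0],0],[[0,-4,0],0],[[0,-4,0],0],[[0,-4,0],0],[[0,-4,0],0]]' >/dev/null
python3 -m creep '[[[0,-4,0],0],[[0,-4,0],0],[[0,-4,0],0],[[0,-4,0],0],[[0,-4,0],0],[[0,-4,0],0],[[0,-3,0],0],[[0,-2,0],0],[[0,0,0],0],[[0,0,0],0]]' >/dev/null
python3 - <<'E'
from h import *
d((458,-347.5,195),(458,-347.5,111))
shot('side','s6');s=cv2.imread('pics/s6.png');shot('top','t6');t=cv2.imread('pics/t6.png')
cv2.imwrite('pics/c6.png',np.hstack([cv2.resize(s[60:420,150:350],None,fx=1.5,fy=1.5),cv2.resize(t[130:310,80:280],None,fx=2,fy=2)[:540] if 0 else cv2.copyMakeBorder(cv2.resize(t[200:330,80:240],None,fx=3,fy=3),0,150,0,0,cv2.BORDER_CONSTANT)]))
E
```

```text
t 38.5 p [ 453.8 -337.5  194.5] F [ 0.2  1.1 -0.2] op 74.4 gf 0.0 turn -0.003
  to (458, -347.5, 195) cm [-0.45 -0.99 -0.06]
  to (458, -347.5, 111) cm [-0.03 -0.02  8.4 ]
```

View pics/c6.png

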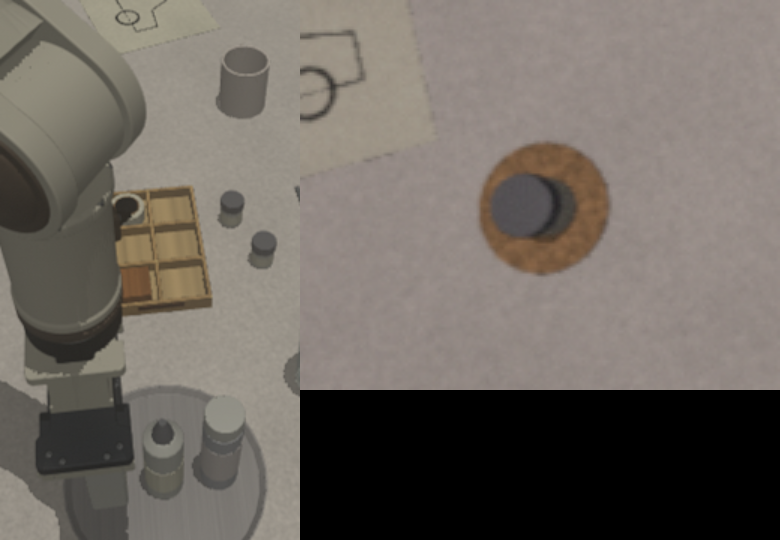

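The jar stands on the coaster with its lid at top (154,268), where a jar centred at about (479,317) should project. The square, squeeze and spray things stand on the tray. Now the square bottle goes home.

```bash
python3 -c "
from h import *
print(ray('top',154.1,268.1,71),ray('top',161.4,269.1,5))"
python3 -m creep '[[[-0.4,-0.9,0],0],[[0,0,0],0],[[0,0,1],0],[[0,0,2],0],[[0,0,2],0],[[0,0,1.8],0],[[0,0,0.8],0],[[0,0,0.4],0],[[0,0,0],0],[[0,0,0],0]]' >/dev/null
python3 -c "
from h import *
d((458,-347.5,111))"
```

```text
[479.46493056 313.57736922  71.        ] [478.41109838 318.93454919   5.        ]
t 39.6 p [ 460.  -347.3  117.1] F [-1.  -0.2 -0.7] op 74.1 gf 0.0 turn -0.002
  to (458, -347.5, 111) cm [ 0.2  -0.02  0.61]
```

```bash
python3 -m creep '[[[0.15,0,0.2],0],[[0,0,0.2],0],[[0,0,0.15],0],[[0,0,0],0],[[0,0,0],0]]' >/dev/null
python3 -m creep '[[[0,0,0],0],[[0,0,0],0],[[0,0,0],0],[[0,0,0],0],[[0,0,0],0],[[0,0,0],0],[[0,0,0],0]]' 3.0 25 >/dev/null
python3 -c "
from h import *
d()"
python3 -m creep '[[[0,0,-0.5],0],[[0,0,-1.5],0],[[0,0,-1.5],0],[[0,0,-1.5],0],[[0,0,-1],0],[[0,0,-0.5],0],[[0,0,0],0]]' >/dev/null
python3 -c "
from h import *
d((480,-250,180),(583.2,35.7,180),(583.2,35.7,113))"
```

```text
t 40.9 p [ 458.  -347.   110.9] F [-0.3  0.  -0.2] op 39.8 gf 24.9 turn -0.002
t 41.5 p [ 458.5 -347.2  177.1] F [ 0.1 -0.7 -2.1] op 39.4 gf 24.9 turn -0.002
  to (480, -250, 180) cm [-1.8   9.79 -0.3 ]
  to (583.2, 35.7, 180) cm [-9.290e+00  2.892e+01 -1.000e-02]
  to (583.2, 35.7, 113) cm [0.01 0.01 6.7 ]
```

```bash
python3 -m creep '[[[0,1,0],0],[[0,2.5,0],0],[[0,3,0],0],[[-0.8,3,0],0],[[-1,3,0],0],[[-1.1,3,0],0],[[-1.1,3,0],0],[[-1.1,3,0],0],[[-1.1,3,0],0],[[-1.1,3,0],0]]' >/dev/null
python3 -m creep '[[[-1.1,3,0],0],[[-1.1,3,0],0],[[-0.8,2.5,0],0],[[-0.5,1.7,0],0],[[0,0.8,0],0],[[0,0,0],0],[[0,0,0],0]]' >/dev/null
python3 -c "
from h import *
d((583,36.5,180),(583,36.5,113))"
```

```text
t 43.2 p [578.9  32.9 175.4] F [ 0.5 -0.1 -2.1] op 40.1 gf 24.9 turn -0.002
  to (583, 36.5, 180) cm [-0.4   0.38 -0.46]
  to (583, 36.5, 113) cm [-0.01  0.01  6.7 ]
```

```bash
python3 -m creep '[[[-0.4,0.35,0],0],[[0,0,0],0],[[0,0,1],0],[[0,0,1.5],0],[[0,0,1.2],0],[[0,0,0.8],0],[[0,0,0.5],0],[[0,0,0.3],0],[[0,0,0],0],[[0,0,0],0]]' >/dev/null
python3 -c "
from h import *
d((583,36.5,113))"
```

```text
t 44.2 p [584.2  37.4 123.2] F [ 0.6  1.1 -1.6] op 39.5 gf 24.9 turn -0.002
  to (583, 36.5, 113) cm [ 0.11 -0.09  1.02]
```

```bash
python3 -m creep '[[[0.1,-0.1,0.3],0],[[0,0,0.2],0],[[0,0,0.15],0],[[0,0,0.1],0],[[0,0,0.1],0],[[0,0,0],0],[[0,0,0],0]]' >/dev/null
python3 -c "
from h import *
d((583,36.5,113))"
python3 -m creep '[[[0,0,0.05],0],[[0,0,0.05],0],[[0,0,0],0]]' >/dev/null
python3 -c "
from h import *
d((583,36.5,113))"
```

```text
t 45.0 p [582.8  36.4 114.4] F [ 0.5 -0.2 -2.2] op 40.0 gf 24.9 turn -0.002
  to (583, 36.5, 113) cm [-0.02  0.01  0.14]
t 45.2 p [582.7  36.4 113.3] F [ 0.5 -0.2 -1.5] op 39.9 gf 24.9 turn -0.002
  to (583, 36.5, 113) cm [-0.03  0.01  0.03]
```

```bash
python3 -m creep '[[[0,0,0.05],0],[[0,0,0.04],0],[[0,0,0],0]]' >/dev/null
python3 -c "
from h import *
d()"
python3 -m creep '[[[0,0,0.03],0],[[0,0,0.02],0],[[0,0,0],0]]' >/dev/null
python3 -c "
from h import *
d()"
```

```text
t 45.5 p [583.   36.3 112.9] F [-0.5 -0.5  1.3] op 40.0 gf 24.9 turn -0.002
t 45.9 p [583.1  36.3 112.8] F [-1.7 -0.9  6.2] op 39.9 gf 25.0 turn -0.002
```

Release, rise, and head for the squeeze bottle at (519.4,-347).

```bash
python3 -m creep '[[[0,0,0],0],[[0,0,0],0],[[0,0,0],0],[[0,0,0],0],[[0,0,-1],0],[[0,0,-2],0],[[0,0,-2],0],[[0,0,-2],0],[[0,0,-1],0],[[0,0,0],0]]' 7.0 >/dev/null
python3 -m creep '[[[0.2,-1,0],0],[[0.4,-2.5,0],0],[[0.6,-3.5,0],0],[[0.6,-4,0],0],[[0.6,-4,0],0],[[0.6,-4,0],0],[[0.6,-4,0],0],[[0.6,-4,0],0],[[0.6,-4,0],0],[[0.3,-3.5,0],0]]' >/dev/null
python3 -m creep '[[[0,-2.5,0],0],[[0,-1.3,0],0],[[0,0,0],0],[[0,0,0],0]]' >/dev/null
python3 -c "
from h import *
d((519.3,-347.2,190),(519.3,-347.2,109.5))"
```

```text
t 48.2 p [ 518.  -343.   191.1] F [-0.7  0.2  0.1] op 70.0 gf 0.0 turn -0.001
  to (519.3, -347.2, 190) cm [-0.15 -0.41  0.11]
  to (519.3, -347.2, 109.5) cm [-0.01 -0.01  8.05]
```

```bash
python3 -m creep '[[[-0.1,-0.35,0],0],[[0,0,1],0],[[0,0,2],0],[[0,0,2],0],[[0,0,1.5],0],[[0,0,0.8],0],[[0,0,0.4],0],[[0,0,0.2],0],[[0,0,0],0],[[0,0,0],0]]' >/dev/null
python3 -c "
from h import *
d((519.3,-347.2,109.5))"
```

```text
t 49.2 p [ 519.5 -348.5  113.8] F [-0.5  0.5 -0.3] op 69.6 gf 0.0 turn -0.002
  to (519.3, -347.2, 109.5) cm [0.02 0.13 0.43]
```

```bash
python3 -m creep '[[[0,0.1,0.2],0],[[0,0,0.15],0],[[0,0,0],0],[[0,0,0],0]]' >/dev/null
python3 -m creep '[[[0,0,0],0],[[0,0,0],0],[[0,0,0],0],[[0,0,0],0],[[0,0,0],0],[[0,0,0],0],[[0,0,0],0]]' 3.0 25 >/dev/null
python3 -c "
from h import *
d()"
python3 -m creep '[[[0,0,-0.5],0],[[0,0,-1.5],0],[[0,0,-1.5],0],[[0,0,-1.5],0],[[0,0,-1],0],[[0,0,-0.5],0],[[0,0,0],0]]' >/dev/null
python3 -c "
from h import *
d((518,-25,180),(518,-25,111.5))"
```

```text
t 50.4 p [ 519.1 -347.2  109.5] F [0.4 0.4 0.5] op 40.7 gf 25.0 turn -0.002
t 51.0 p [ 519.6 -347.4  175.8] F [ 1.3 -1.  -2.3] op 41.4 gf 25.0 turn -0.002
  to (518, -25, 180) cm [ 1.31 32.21 -0.45]
  to (518, -25, 111.5) cm [0.01 0.01 6.85]
```

```bash
python3 -m creep '[[[0,1,0],0],[[0,2.5,0],0],[[0.2,3,0],0],[[0.2,3,0],0],[[0.2,3,0],0],[[0.2,3,0],0],[[0.2,3,0],0],[[0.2,3,0],0],[[0,3,0],0],[[0,3,0],0]]' >/dev/null
python3 -m creep '[[[0,2.2,0],0],[[0,1.5,0],0],[[0,0.7,0],0],[[0,0,0],0],[[0,0,0],0]]' >/dev/null
python3 -c "
from h import *
d((518,-25,180),(518,-25,111.5))"
```

```text
t 52.5 p [518.1 -28.6 174.2] F [-0.6 -1.  -2. ] op 41.3 gf 25.0 turn -0.002
  to (518, -25, 180) cm [ 0.02  0.36 -0.58]
  to (518, -25, 111.5) cm [-0.    0.    6.85]
```

```bash
python3 -m creep '[[[0,0.3,0],0],[[0,0,0],0],[[0,0,1],0],[[0,0,1.5],0],[[0,0,1.2],0],[[0,0,0.8],0],[[0,0,0.5],0],[[0,0,0.3],0],[[0,0,0],0],[[0,0,0],0]]' >/dev/null
python3 -c "
from h import *
d((518,-25,111.5))"
```

```text
t 53.5 p [518.9 -24.9 121.9] F [-0.  -1.1 -1.7] op 41.6 gf 25.0 turn -0.002
  to (518, -25, 111.5) cm [ 0.09 -0.01  1.03]
```

```bash
python3 -m creep '[[[0.1,0,0.3],0],[[0,0,0.2],0],[[0,0,0.15],0],[[0,0,0.1],0],[[0,0,0.1],0],[[0,0,0],0],[[0,0,0],0]]' >/dev/null
python3 -c "
from h import *
d((518,-25,111.5))"
python3 -m creep '[[[0,0,0.05],0],[[0,0,0.05],0],[[0,0,0.04],0],[[0,0,0],0]]' >/dev/null
python3 -c "
from h import *
d((518,-25,111.5))"
```

```text
t 54.2 p [517.6 -24.9 113. ] F [-0.4 -1.  -0.8] op 41.3 gf 25.0 turn -0.002
  to (518, -25, 111.5) cm [-0.04 -0.01  0.15]
t 54.6 p [517.5 -24.9 111.5] F [-0.1  0.1 -1.6] op 41.3 gf 25.0 turn -0.002
  to (518, -25, 111.5) cm [-0.05 -0.01  0.  ]
```

```bash
python3 -m creep '[[[0,0,0.05],0],[[0,0,0.03],0],[[0,0,0],0]]' >/dev/null
python3 -c "
from h import *
d()"
python3 -m creep '[[[0,0,0.03],0],[[0,0,0],0]]' >/dev/null
python3 -c "
from h import *
d()"
```

```text
t 55.0 p [518.  -24.9 111.4] F [-0.5 -0.2  5.4] op 41.1 gf 25.0 turn -0.002
t 55.1 p [518.2 -24.9 111.4] F [-2.1 -0.   7.9] op 41.2 gf 25.0 turn -0.002
```

```bash
python3 -m creep '[[[0,0,0],0],[[0,0,0],0],[[0,0,0],0],[[0,0,0],0],[[0,0,-1],0],[[0,0,-2],0],[[0,0,-2],0],[[0,0,-2],0],[[0,0,-1],0],[[0,0,0],0]]' 7.0 >/dev/null
python3 -m creep '[[[-0.2,-1,0],0],[[-0.6,-2.5,0],0],[[-0.8,-3.5,0],0],[[-1,-4,0],0],[[-1,-4,0],0],[[-1,-4,0],0],[[-1,-4,0],0],[[-1,-4,0],0],[[-0.7,-2.8,0],0],[[-0.2,-1.5,0],0]]' >/dev/null
python3 -m creep '[[[0,0,0],0],[[0,0,0],0]]' >/dev/null
python3 - <<'E'
from h import *
d((582,-349.3,190),(582,-349.3,114))
shot('top','t7');t=cv2.imread('pics/t7.png');shot('side','s7');s=cv2.imread('pics/s7.png')
cv2.imwrite('pics/c7.png',cv2.resize(s[100:400,170:360],None,fx=2,fy=2)[:600])
E
```

```text
t 57.4 p [ 580.8 -338.8  189.4] F [-0.5  0.3  0.3] op 70.0 gf 0.0 turn -0.001
  to (582, -349.3, 190) cm [-0.15 -1.05 -0.06]
  to (582, -349.3, 114) cm [-0.01 -0.02  7.6 ]
```

View pics/c7.png

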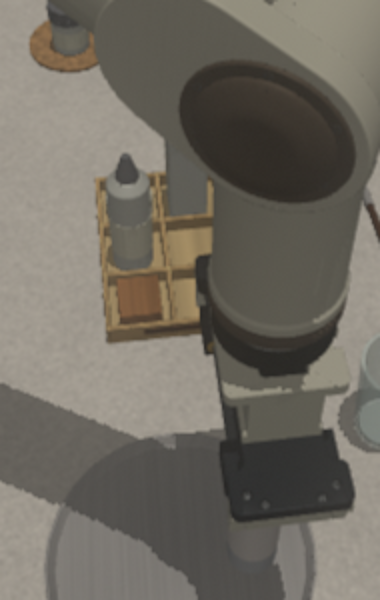

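The squeeze bottle stands in the front middle compartment (side about (235,210)), the square bottle is back left, and the gripper is almost over the can on the tray.

```bash
python3 -m creep '[[[-0.15,-0.95,0],0],[[0,0,0],0],[[0,0,1],0],[[0,0,1.8],0],[[0,0,2],0],[[0,0,1.5],0],[[0,0,0.6],0],[[0,0,0.3],0],[[0,0,0],0],[[0,0,0],0]]' >/dev/null
python3 -c "
from h import *
d((582,-349.3,114))"
```

```text
t 58.5 p [ 583.  -350.2  119.3] F [-0.3 -0.1 -0.5] op 70.1 gf 0.0 turn -0.002
  to (582, -349.3, 114) cm [0.1  0.09 0.53]
```

```bash
python3 -m creep '[[[0.1,0.1,0.2],0],[[0,0,0.15],0],[[0,0,0.1],0],[[0,0,0],0],[[0,0,0],0]]' >/dev/null
python3 -m creep '[[[0,0,0],0],[[0,0,0],0],[[0,0,0],0],[[0,0,0],0],[[0,0,0],0],[[0,0,0],0],[[0,0,0],0]]' 3.0 25 >/dev/null
python3 -c "
from h import *
d()"
python3 -m creep '[[[0,0,-0.5],0],[[0,0,-1.5],0],[[0,0,-1.5],0],[[0,0,-1.5],0],[[0,0,-1],0],[[0,0,-0.5],0],[[0,0,0],0]]' >/dev/null
python3 -c "
from h import *
d((580,-90.5,180),(580,-90.5,115))"
```

```text
t 59.6 p [ 581.5 -348.8  113.9] F [ 0.2 -0.1 -0.4] op 41.2 gf 25.0 turn -0.002
t 60.4 p [ 582.  -349.1  180.3] F [-0.  -0.6 -0.7] op 41.6 gf 25.0 turn -0.002
  to (580, -90.5, 180) cm [1.130e+00 2.584e+01 1.000e-02]
  to (580, -90.5, 115) cm [0.01 0.01 6.5 ]
```

```bash
python3 -m creep '[[[0,1,0],0],[[0,2,0],0],[[0.3,3,0],0],[[0.3,3.5,0],0],[[0.3,3.5,0],0],[[0.2,3.5,0],0],[[0,3.5,0],0],[[0,3,0],0],[[0,2,0],0],[[0,0.8,0],0]]' >/dev/null
python3 -m creep '[[[0,0,0],0],[[0,0,0],0]]' >/dev/null
python3 -c "
from h import *
d((580,-90.5,180),(580,-90.5,116))"
```

```text
t 61.5 p [579.4 -91.4 178.8] F [-0.6 -0.9 -1.3] op 41.2 gf 25.0 turn -0.002
  to (580, -90.5, 180) cm [-0.06  0.09 -0.12]
  to (580, -90.5, 116) cm [-0.    0.01  6.4 ]
```

```bash
python3 -m creep '[[[0,0,1],0],[[0,0,1.5],0],[[0,0,1.2],0],[[0,0,0.8],0],[[0,0,0.5],0],[[0,0,0.4],0],[[0,0,0.2],0],[[0,0,0],0],[[0,0,0],0]]' >/dev/null
python3 -c "
from h import *
d((580,-90.5,116))"
```

```text
t 62.5 p [580.1 -90.6 123.4] F [-0.5  0.4 -0.9] op 41.3 gf 25.0 turn -0.002
  to (580, -90.5, 116) cm [0.01 0.01 0.74]
```

```bash
python3 -m creep '[[[0,0,0.2],0],[[0,0,0.15],0],[[0,0,0.1],0],[[0,0,0.1],0],[[0,0,0.05],0],[[0,0,0],0],[[0,0,0],0]]' >/dev/null
python3 -c "
from h import *
d((580,-90.5,116))"
python3 -m creep '[[[0,0,0.05],0],[[0,0,0.04],0],[[0,0,0],0]]' >/dev/null
python3 -c "
from h import *
d((580,-90.5,116))"
```

```text
t 63.1 p [579.7 -90.6 117. ] F [-1.   0.5 -1.8] op 41.3 gf 25.0 turn -0.002
  to (580, -90.5, 116) cm [-0.02  0.01  0.1 ]
t 63.5 p [579.7 -90.6 116. ] F [-0.  -0.4 -1. ] op 41.1 gf 25.0 turn -0.002
  to (580, -90.5, 116) cm [-0.03  0.01  0.  ]
```

```bash
python3 -m creep '[[[0,0,0.05],0],[[0,0,0.03],0],[[0,0,0],0]]' >/dev/null
python3 -c "
from h import *
d()"
python3 -m creep '[[[0,0,0.03],0],[[0,0,0],0]]' >/dev/null
python3 -c "
from h import *
d()"
```

```text
t 63.8 p [580.1 -90.6 115.9] F [-0.7  0.9  4.3] op 42.0 gf 25.0 turn -0.002
t 64.0 p [580.3 -90.6 115.8] F [-0.5  1.   6.1] op 41.8 gf 25.0 turn -0.002
```

Contact. Release, rise and clear off to look.

```bash
python3 -m creep '[[[0,0,0],0],[[0,0,0],0],[[0,0,0],0],[[0,0,0],0],[[0,0,-1],0],[[0,0,-2],0],[[0,0,-2.5],0],[[0,0,-2.5],0],[[0,0,-2],0],[[0,0,-1],0]]' 7.0 >/dev/null
python3 -m creep '[[[0.5,-2,0],0],[[1,-3,0],0],[[1,-3,0],0],[[1,-3,0],0],[[1,-3,0],0],[[1,-3,0],0],[[1,-3,0],0],[[0.5,-2,0],0],[[0,-1,0],0],[[0,0,0],0]]' >/dev/null
python3 - <<'E'
from h import *
d()
shot('top','t8');t=cv2.imread('pics/t8.png');shot('side','s8');s=cv2.imread('pics/s8.png')
cv2.imwrite('pics/c8.png',np.hstack([cv2.resize(s[60:300,150:410],None,fx=1.5,fy=1.5),cv2.resize(t[120:300,120:400],None,fx=1.5,fy=4/3*1.5)]))
print(ray('top',0,0,0)[:1])
E
```

```text
t 66.0 p [ 501.1 -319.2  224.8] F [0.3 0.1 0.4] op 69.8 gf 0.0 turn -0.004
[1205.7237695]
```

View pics/c8.png

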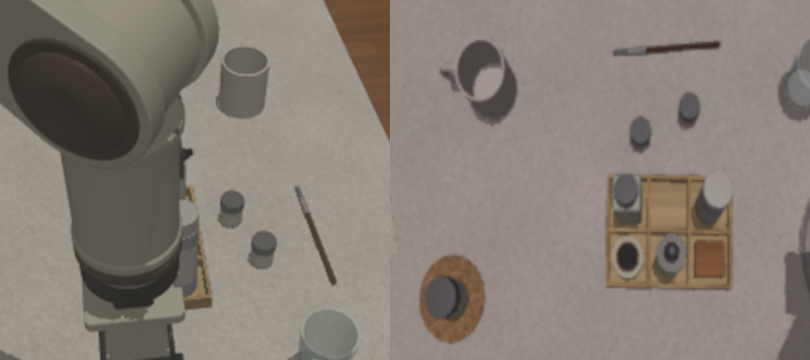

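The top view shows all three tall things standing in their home compartments, the jar on the coaster, and the bystanders where they were. I'll measure how well the jar is centred.

Run:
```python
from h import *
t=cv2.imread('pics/t8.png');h=cv2.cvtColor(t,cv2.COLOR_BGR2HSV)[240:300,130:195];g=h[...,2]
m=((h[...,0]<22)&(h[...,1]>70)).astype(np.uint8)
c=max(cv2.findContours(m,0,2)[0],key=cv2.contourArea);c=cv2.convexHull(c);(u,v),ax,_=cv2.fitEllipse(c);print('coaster',u+130,v+240,ax,ray('top',u+130,v+240,5))
l=((h[...,1]<60)&(g<95)).astype(np.uint8)
for c in cv2.findContours(l,0,2)[0]:
    if cv2.contourArea(c)>80:
        (u,v),r=cv2.minEnclosingCircle(c);x=cv2.boundingRect(c);print(u+130,v+240,r,x,ray('top',u+130,v+240,71))
        u,v=130+x[0]+9.5,240+x[1]+x[3]/2-.5;print('left-based',u,v,ray('top',u,v,71))
```

```text
coaster 160.76372146606445 268.9088077545166 (41.90256118774414, 44.02406692504883) [478.89183082 320.47527083   5.        ]
157.31481552124023 268.5 13.767244338989258 (14, 18, 28, 21) [478.44835354 306.3568039   71.        ]
left-based 153.5 268.0 [479.71061931 314.92730373  71.        ]
```

Run:
```python
from h import *
s=cv2.imread('pics/s5.png')[85:145,170:240];t=cv2.imread('pics/t8.png')[240:300,130:195]
cv2.imwrite('pics/c9.png',np.hstack([cv2.resize(s,None,fx=6,fy=6,interpolation=2),cv2.resize(t,None,fx=5.8,fy=6,interpolation=2)]))
```

```text
(no output)
```

View pics/c9.png

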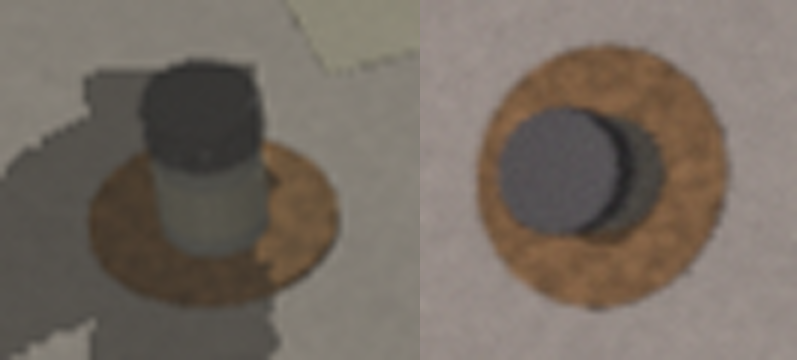

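The two views disagree only in sign: the top view puts the jar about 5 mm off the coaster's middle one way, the side view about 3 mm the other. It is central within measuring error, so I'm handing in.

```bash
python3 -c "
from workcell import manip
print(manip.job_done())"
```

```text
the job is handed in; nothing more can be done
None
```

The job is handed in at about 66 s: the jar stands on the coaster, central to within about 5 mm as far as the two cameras could tell, and the square bottle, squeeze bottle and spray can are back standing in their own compartments; the mug, tumbler and paintbrush were not touched.

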